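# Issue a flanged bush from the slide-lid parts box

### The job

Get the flanged bush out for the order: lift the tab end of the parts box's lid over its stop lip and slide the lid out until it lies flat on the run-out ledge, clear of the box. Then stand the flanged bush upright in the empty order bin, and after that push the bin along its lane until it is fully home against the end stop. Leave the other two bushes standing where they are in the box and do not disturb the other things on the bench.

Things in the scene. Friction and masses are not known exactly. Their poses are not given: they have to be found in the camera images.
- partsbox: Fixed blue box with a grey run-out ledge, 336 mm long, 162 mm wide. Origin: on the table, on the long centre line, under the stop lip's inner face; x = the way the lid slides out, z up. Box: x -166 to 0; inside x -160 to 0, y -63 to 63, floor 10 mm above the table. The lid lies on ledges 58 mm above the table; side guides (top 68 mm, 75 mm either side of the centre line) keep it straight all along
- lip (a point): centre of the top of the stop lip, a ridge across the full width, x 0 to 6 mm from the box's origin, top 65 mm above the table: 7 mm above the shut lid's underside
- groove (a point): on the centre line at the front end and lower face of the groove roofs; the roofs (68 to 74 mm above the table) cover 8 mm of the lid's two side edges, only at the rear, box x -160 to -90, so the tab end of the shut lid can be lifted up to about 11 mm
- runout (a point): centre of the run-out ledge's top, 58 mm above the table (level with the lid ledges in the box); it runs from box x 6 to 170 mm
- lid: Loose plain aluminium lid, 150 (x) by 146 (y) by 5 mm, 0.15 to 0.3 kg. Origin: centre of its underside; x points to its tab end, the way it slides out; z up. Shut behind the lip at the start. Dragged out, it rides on the lip, tips over it when half out, and settles flat on the run-out ledge once its rear end has passed the lip
- tab_top (a point): middle of the top edge of the lid's tab, at x 26, z 46 mm on the lid. The tab is a flat plate 50 mm wide, 60 long, 4 thick; its root is at x 68, z 4 mm; it leans back over the lid by 45 degrees. Shut fingers leaning alike can be put under its sloping inner face to lift straight up and then pull (do not press it against the lip), or it can be pinched across its width
- lid_front (a point): middle of the lower edge of the lid's tab end
- lid_rear (a point): middle of the lower edge of the lid's rear end, opposite the tab
- flanged_bush: The part wanted: loose steel bush standing upright, with a round foot flange 44 mm in diameter and 6 mm thick, above it a shaft 28 mm in diameter, 42 mm tall in all, about 0.16 kg. Origin: centre of its underside, z up. It stands on the box's inner floor in one of three places 50 mm apart along the box's length on its centre line; free space on both sides across the box's width
- plain_bush: steel bush without flange, 32 mm in diameter, 42 mm tall, standing in the box; stays there. Origin: centre of its underside
- short_bush: steel bush without flange, 32 mm in diameter, 30 mm tall, standing in the box; stays there. Origin: centre of its underside
- bin: Loose blue open plastic bin on the table, 130 mm (x) by 170 mm (y) by 55 mm high, walls and floor 4 mm thick, 0.25 kg. Origin: centre of its underside. Empty at the start and short of the end stop
- lane: Fixed grey lane on the table for the bin: two guide strips 10 mm high, 180 mm apart, and an end stop 35 mm high and 204 mm wide. Origin: on the table, centre of the end stop's inner face; x = the way the bin is pushed, towards the stop; guides run from x -250 to 12 mm. The bin is home when its origin is at x -65 mm
- wrench: loose steel wrench lying to the side of the parts box; leave alone
- tape: roll of brown tape, 90 mm in diameter, 25 mm high, beyond the parts box; leave alone
- oil_bottle: white bottle 52 mm in diameter, 130 mm tall, beyond the working area; leave alone
- carton: cardboard carton 90 x 120 x 70 mm, beyond the parts box; leave alone
- mug: white mug, 80 mm in diameter, 90 mm tall, to the side of the parts box; leave alone
- roller: black rubber roller, 30 mm in diameter, 100 mm long, lying beyond the lane; leave alone
Things that resemble listed ones, but are neither listed nor needed, are in the scene too. There is more than one size of the lid; the one meant has the size given above.

How it is judged (in metres and radians):
On the way, in this order (a step that is already met when the one before it is completed fails the run):
1. the lid's tab end has been lifted over the stop lip and is on its way out (x of lid_front in the frame of partsbox above 0.01 m and z of lid_front in the frame of partsbox above 0.0625 m), for 0.1 s.
2. the lid is clear of the box and lies flat on the run-out ledge (x of lid_rear in the frame of partsbox above 0.004 m and z of lid in the frame of partsbox between 0.054 and 0.0615 m and angle between lid's own z axis and vertical below 0.03 rad), for 0.2 s.
3. the flanged bush stands upright in the bin, let go (z of flanged_bush in the frame of bin below 0.01 m and distance between flanged_bush and bin below 0.085 m and angle between flanged_bush's own z axis and vertical below 0.15 rad and contact force between the fingers and flanged_bush below 0.1 N), for 0.2 s.
4. the bin is home against the end stop (x of bin in the frame of lane above -0.071 m and angle between the x axis of bin and the x axis of lane, either way round below 0.08 rad), for 0.2 s.
At the end, for the whole second after the job is handed in: The lid lies flat (within 0.03 rad) on the run-out ledge, its rear end past the lip and its centre within 150 mm of the lip; the flanged bush stands upright (within 0.15 rad) on the floor of the bin; the bin stands flat in the lane, within 6 mm of the end stop; all at rest (all of step 2 and all of step 4 and x of lid in the frame of partsbox below 0.15 m and linear speed of each of lid, flanged_bush, bin below 0.02 m/s and z of flanged_bush in the frame of bin below 0.01 m and distance between flanged_bush and bin below 0.085 m and angle between flanged_bush's own z axis and vertical below 0.15 rad and angle between bin's own z axis and vertical below 0.03 rad); the robot touches nothing.
It fails at once if another bush moved more than 25 mm or tipped over (distance of any of plain_bush, short_bush from where it was at the start of the episode above 0.025 m or angle between any of plain_bush, short_bush's own z axis and vertical above 0.5 rad).
It fails at once if a bystander moved more than 30 mm (distance of any of wrench, tape, oil_bottle, carton, mug, roller from where it was at the start of the episode above 0.03 m).
It also fails if it takes over 72 s, if anything falls off the work surface, if the arm or the gripper's body presses on something with over 40 N, if the wrist force passes 120 N, or if a joint passes its speed limit or range.

### The arm

A 7-joint arm with a two-finger parallel gripper is mounted at the origin on the work surface. World frame = base frame: x ahead of the robot, y to its left, z up, the work surface at z = 0. Lengths are in mm, angles in rad, forces in N, time in s.
With the tool pointing down it reaches from about 350 to 900 mm from the base axis. Payload 19.9 kg.
Tool frame: the origin (TCP) lies at the very end of the fingers, on their centre line; the grasp point (between the pads) lies behind it (r.pinch_z is the z of the grasp point in the tool frame, in mm); z points along the fingers, y is the direction in which the jaws open and shut (so a half turn about z gives the same grasp; the last joint's range is limited). The gripper opens to 94 mm and grips with 3 to 60 N. Pads are 16 mm wide; open, the fingers measure 119 mm over their backs; the gripper's body (75 mm by 177 mm) begins 78 mm behind the grasp point.
Start: joints at [-1.22, 0.417, -0.01, 1.614, 0.005, 1.111, -0.053], TCP at [238.646, 577.622, 205.425] pointing down, gripper open.
Joint ranges: [-2.81, 2.81], [-0.39, 2.02], [-1.27, 1.25], [0.06, 2.57], [-1.19, 4.33], [0.19, 2], [-2.82, 2.82]. Speed limits (rad/s): [1.89, 1.89, 2.39, 2.39, 3.01, 3.01, 3.01].

### API

Orientations are given as a 3x3 rotation matrix whose columns are the frame's x, y, z axes.
In Python, from rig import r gives the robot as it stands.
- The arm moves only by the tool arm_command, never from a script. Its argument "targets" is a list of rows, each a list of 3 entries, a list of its own where there are three numbers: the shift along the tool's x, y, z in units of 5 cm (1.0 is 5 cm), then the turn, a rotation vector about the tool's x, y, z in units of 90 degrees (1.0 is 90 degrees), then the opening, from 0 (shut) to 1 (fully open). In form: [[[x, y, z], [wx, wy, wz], grip], ...]. A call has 1 to 10 rows; each row shifts and turns the pose as measured when the row begins, along the tool's axes as they then stand; what a row does not reach is not made up. A row lasts 1/8 s, in which the tool goes at most 62.5 mm and 10.7 degrees, less where a joint would pass 70% of its speed; a pose out of reach is approached as far as the arm can. A call with a number of a shift or a turn outside -1 to 1 is refused whole. A call with a gripper value outside its range is refused whole. The fingers move at their own pace and stop on an object; the grip force is fixed at half the most. Time passes only in rows, so rows that do not move let the fingers close. It gives the time, the measured TCP pose, the force and the opening at its end, in the units of the state.
- r.get_state(): the state, without advancing time (a new reading comes with each control period).
- r.grab_frame(name): name is "scene" or "top" or "wrist"; returns the picture (420x560x3 uint8, red, green, blue); there is no depth.
- r.calibration(name): a dict with "fx", "fy", "cx", "cy" (pixels), "R" (3x3) and "t" (3): a world point X has camera coordinates R X + t; the wrist camera has in their place "hand_eye" (4x4, takes a point from camera to tool coordinates, whose origin is the TCP and whose axes are the flange's). Camera axes: x right, y down, z forward; pixel columns grow to the right and rows downward; lengths in mm; the calibration is good to about 2 mm. A picture is of the moment at which its call begins: read the wrist's pose just before it. calibration takes no time and is no camera call.
- r.hand_in(): hands the job in, once; it reports no verdict.
The state is a dict: "time": time; "q": joint angles; "qvel": joint speeds; "joint_efforts": joint torques, N m; "tcp_pos": TCP position; "tcp_rot": TCP orientation; "contact_force": force on the tool from outside, world axes, zero at the start; "torque": the same for the moment, N m; "gripper_width": opening from 0.0 (shut) to 1.0 (fully open).
Only numpy, scipy, OpenCV 4.12 (cv2) and the standard library are available. Lean on these libraries where they do the work, as an engineer would, in place of code of your own. Each camera call takes 0.05 s, during which the arm holds its last target.

## Working session

There is one attempt and no reset: what is moved stays moved. The work goes in short steps, Python scripts to look and compute and a tool call to move; the robot and the scene stay as the last step left them, time stands still between calls to the robot, and variables do not carry over. Pictures are saved under pics/ and viewed, and the job is handed in when it is done.

Besides the shell and the picture viewer there is one more tool, called as a command line: name --argument value ..., lists and objects as JSON in quotes. arm_command: Moves the arm, as the interface text tells. Its arguments: {"type":"object","properties":{"targets":{"type":"array","items":{"type":"array"}}},"required":["targets"]}

```bash
ls; mkdir -p pics
cat > h.py <<'E'
import numpy as np, cv2
from rig import r
def save(n,im): cv2.imwrite('pics/'+n+'.png',cv2.cvtColor(im,cv2.COLOR_RGB2BGR))
E
python3 - <<'E'
from h import *
for n in ['scene','top','wrist']:
    im=r.grab_frame(n); save(n+'0',im); np.save('pics/'+n+'0.npy',im)
    print(n,r.calibration(n))
s=r.get_state(); print(s, r.pinch_z)
E
```

```text
pics
scene {'fx': 463.7175339128759, 'fy': 463.7175339128759, 'cx': 278.13265929913365, 'cy': 204.7915378341626, 'R': array([[-0.65147157,  0.7586237 ,  0.00865323],
       [ 0.5766703 ,  0.5025653 , -0.64411139],
       [-0.49298698, -0.4146302 , -0.76488276]]), 't': array([ 274.94750741, -260.65290229, 1492.53293507])}
top {'fx': 466.87509963196595, 'fy': 466.87509963196595, 'cx': 283.23946335393447, 'cy': 208.1921539271163, 'R': array([[ 0.02181474, -0.99975637, -0.00336349],
       [-0.98492961, -0.02091361, -0.17168656],
       [ 0.17157439,  0.0070581 , -0.98514588]]), 't': array([  69.49961183,  483.40010425, 1188.78491365])}
wrist {'fx': 356.36416716066253, 'fy': 356.36416716066253, 'cx': 280.89090277237057, 'cy': 208.6126396886217, 'hand_eye': array([[-8.81548747e-05, -9.72509656e-01, -2.32862537e-01,
         6.63377294e+01],
       [ 9.99999988e-01, -1.14910512e-04,  1.01333214e-04,
         2.96183289e-01],
       [-1.25305883e-04, -2.32862525e-01,  9.72509655e-01,
        -1.79066375e+02],
       [ 0.00000000e+00,  0.00000000e+00,  0.00000000e+00,
         1.00000000e+00]])}
{'time': 0.15, 'q': array([-1.22044901,  0.4178065 , -0.01028984,  1.61399956,  0.00470225,
        1.11070977, -0.05298393]), 'qvel': array([-3.32022988e-04, -2.95350122e-05,  1.04336867e-03, -2.18764605e-03,
        1.81989405e-04, -3.43955952e-03,  8.83973152e-04]), 'joint_efforts': array([ 7.62961754e-04, -8.51533127e+01,  6.38744105e-01, -4.26127517e+01,
       -4.87873913e-02,  1.72263198e-02,  1.06148632e-04]), 'tcp_pos': array([238.59586895, 577.36790763, 205.00327765]), 'tcp_rot': array([[-9.24209955e-01,  3.81884655e-01, -2.64670506e-04],
       [ 3.81884737e-01,  9.24209558e-01, -8.60148876e-04],
       [-8.38666453e-05, -8.96031781e-04, -9.99999595e-01]]), 'contact_force': array([0.00984197, 0.02532126, 0.41627064]), 'torque': array([ 0.0158804 , -0.04631088,  0.00591987]), 'gripper_width': 0.9987275362453498} -18.8
```

View pics/scene0.png

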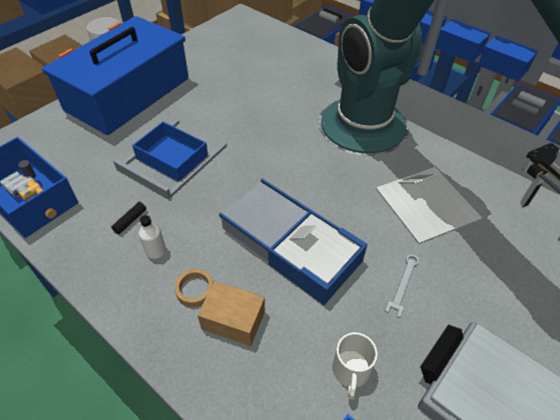

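View pics/top0.png

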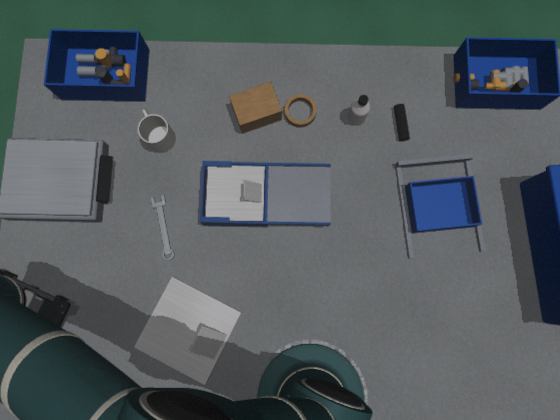

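View pics/wrist0.png

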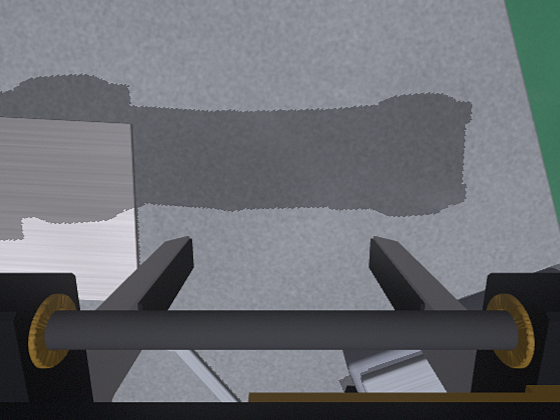

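Top view: image up is world +x and image right is −y. There are two candidate lids: one in the blue box at (235,193), and a bigger loose one on the table at (185,330). The boxed lid is the one. Bin candidates are the blue tub between the rails at (445,205), and the full tubs at (98,65) and (505,75). The tub in the lane is the one. I'll check both in close crops.

Run:
```python
from h import *
t=np.load('pics/top0.npy'); 
save('topbox',cv2.resize(t[145:240,190:345],None,fx=5,fy=5,interpolation=cv2.INTER_CUBIC))
save('toplane',cv2.resize(t[145:265,385:500],None,fx=5,fy=5,interpolation=cv2.INTER_CUBIC))
s=np.load('pics/scene0.npy')
save('scbox',cv2.resize(s[170:310,210:380],None,fx=4,fy=4,interpolation=cv2.INTER_CUBIC))
save('sclane',cv2.resize(s[110:205,105:240],None,fx=5,fy=5,interpolation=cv2.INTER_CUBIC))
```

```text
(no output)
```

View pics/topbox.png

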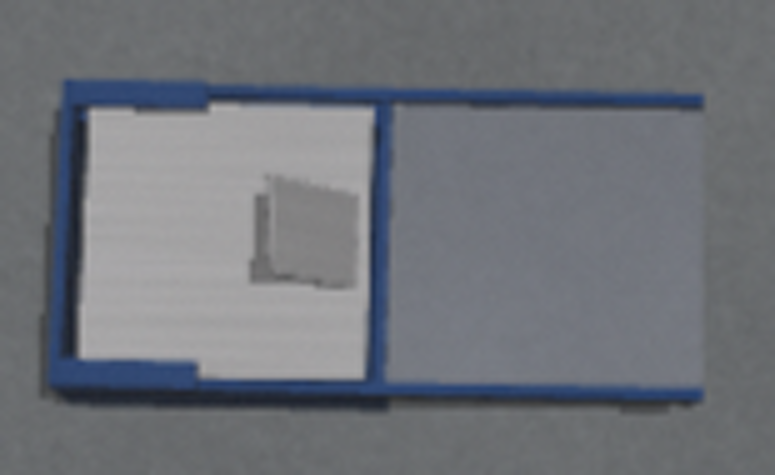

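View pics/toplane.png

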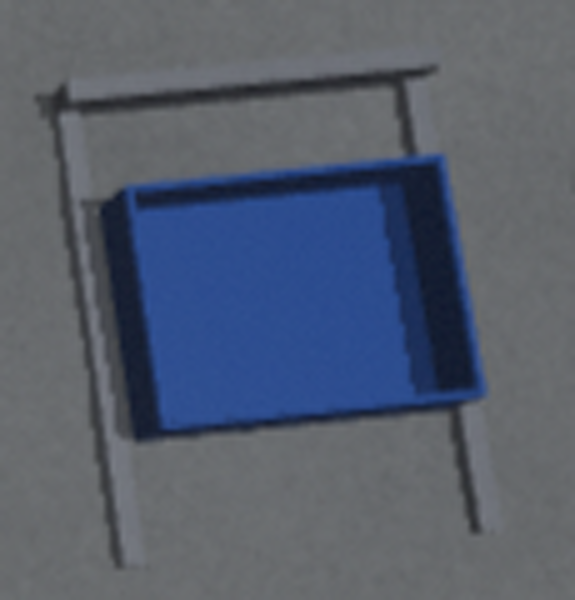

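View pics/scbox.png

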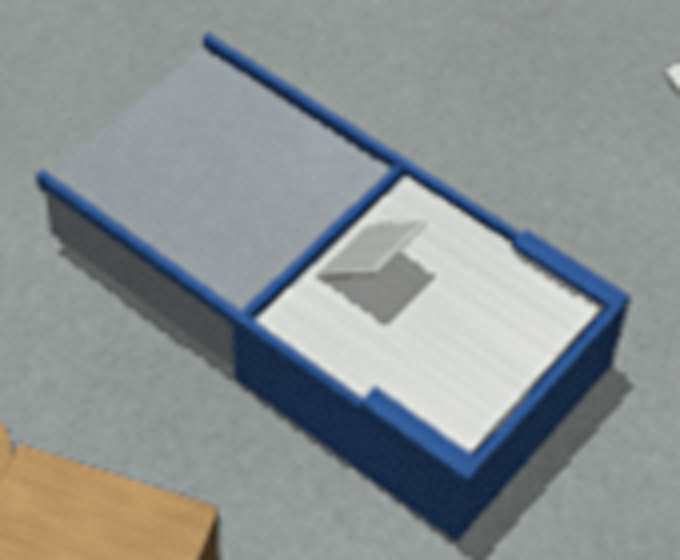

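View pics/sclane.png

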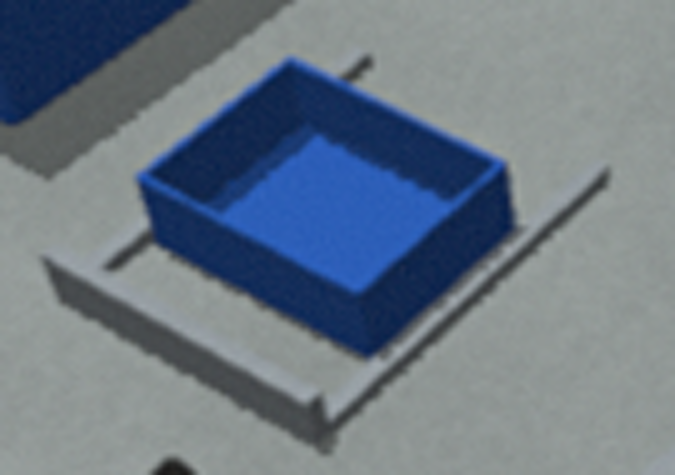

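```bash
cat >> h.py <<'E'
from scipy.optimize import least_squares
C={n:r.calibration(n) for n in ('top','scene')}
def proj(n,X):
    c=C[n]; p=np.atleast_2d(X)@c['R'].T+c['t']
    return np.c_[c['fx']*p[:,0]/p[:,2]+c['cx'],c['fy']*p[:,1]/p[:,2]+c['cy']]
def w(pose,P):
    x,y,a=pose; P=np.atleast_2d(np.array(P,float)); c,s=np.cos(a),np.sin(a)
    return np.c_[x+c*P[:,0]-s*P[:,1],y+s*P[:,0]+c*P[:,1],P[:,2]]
def fit(obs,p0,verbose=True):
    f=lambda p:np.concatenate([(proj(n,w(p,[o[0] for o in L]))-np.array([o[1] for o in L],float)).ravel() for n,L in obs.items()])
    q=least_squares(f,p0,loss='soft_l1',x_scale=[10,10,.1])
    if verbose: print(q.x.round(4)); print(f(q.x).reshape(-1,2).round(1).tolist())
    return q.x
E
python3 - <<'E'
from h import *
T=lambda L:[(P,(u/5+190-.4,v/5+145-.4)) for P,(u,v) in L]
S=lambda L:[(P,(u/4+210-.4,v/4+170-.4)) for P,(u,v) in L]
TL=lambda L:[(P,(u/5+385-.4,v/5+145-.4)) for P,(u,v) in L]
SL=lambda L:[(P,(u/5+105-.4,v/5+110-.4)) for P,(u,v) in L]
box=fit({'top':T([((-166,81,74),(65,80)),((-166,-81,74),(50,388)),((-90,81,74),(208,82)),((170,81,68),(703,95)),((170,-75,68),(703,388))]),
 'scene':S([((-166,81,74),(470,470)),((-166,-81,74),(628,298)),((170,-81,68),(208,38)),((170,81,68),(42,178)),((-166,81,0),(460,538))])},[550,100,-1.57])
print('lip',w(box,[0,0,65]))
lid=fit({'top':T([((26,25,104),(270,178)),((26,-25,104),(272,272)),((68,25,62),(358,193)),((68,-25,62),(357,288))])},[550,180,-1.57])
R=w(box,[0,0,0])[0]; d=np.array([lid[0]-box[0],lid[1]-box[1]]);c,s=np.cos(box[2]),np.sin(box[2]);print('lid in box',c*d[0]+s*d[1],-s*d[0]+c*d[1])
lane=fit({'top':TL([((0,102,35),(72,97)),((0,-102,35),(437,68)),((-250,102,10),(118,567)),((-250,90,10),(143,563)),((-250,-90,10),(473,530))]),
 'scene':SL([((12,-102,35),(42,258)),((12,102,35),(320,400)),((-250,102,10),(605,175))])},[650,-300,.1])
b=fit({'top':TL([((65,85,55),(125,188)),((65,-85,55),(445,155)),((-65,-85,55),(485,397)),((-65,85,55),(158,430)),((-65,85,0),(137,438))]),
 'scene':SL([((65,-85,55),(138,180)),((65,85,55),(360,292)),((-65,85,55),(510,162)),((-65,-85,55),(290,58)),((65,85,0),(368,357))])},[550,-300,.1])
d=b[:2]-lane[:2];c,s=np.cos(lane[2]),np.sin(lane[2]);print('bin in lane',c*d[0]+s*d[1],-s*d[0]+c*d[1])
E
```

```text
[518.1282 127.2751  -1.565 ]
[[-0.2, -0.1], [-0.1, -0.3], [0.2, -0.0], [0.6, -0.6], [0.6, -0.3], [0.5, 1.5], [1.6, -1.2], [0.6, -1.7], [-0.8, -1.2], [0.1, 0.7]]
lip [[518.12819166 127.27507237  65.        ]]
[515.4898 206.0492  -1.5316]
[[0.1, -0.3], [-0.3, 0.3], [-0.1, 0.1], [0.3, -0.1]]
lid in box -78.78803362631034 -2.1832952743694825
[ 6.214341e+02 -3.269085e+02  1.177000e-01]
[[-1.3, 0.3], [0.7, -1.0], [0.2, -0.3], [-0.3, 0.0], [0.8, 0.1], [1.0, -0.4], [-1.4, 1.3], [2.1, -1.2]]
[ 5.042425e+02 -3.440782e+02  1.209000e-01]
[[0.3, -0.9], [0.2, -0.6], [0.7, -0.4], [1.0, -0.5], [-0.5, 0.4], [0.2, -0.9], [0.2, 0.3], [0.3, -0.0], [0.8, -0.6], [1.7, 0.9]]
bin in lane -118.39705023187764 -3.2868658729081766
```

```bash
cat >> h.py <<'E'
from scipy.spatial.transform import Rotation as Ro
def st():
    s=r.get_state(); print('t',round(s['time'],2),'tcp',s['tcp_pos'].round(1),'F',s['contact_force'].round(1),'w',round(s['gripper_width'],3)); return s
def plan(pos,rot,n,grip,frm=None):
    s=r.get_state() if frm is None else frm
    p,R=np.array(s['tcp_pos']),np.array(s['tcp_rot'])
    pos=np.array(pos,float); rv=Ro.from_matrix(R.T@rot).as_rotvec()
    D=(pos-p)/n; rows=[]
    for i in range(n):
        rows.append([(R.T@D/50).round(3).tolist(),(rv/n/(np.pi/2)).round(3).tolist(),grip])
        R=R@Ro.from_rotvec(rv/n).as_matrix()
    print(rows); return rows
BOX=np.array([518.13,127.28,-1.565])
def down(a): # tool pointing down, tool x at world yaw a
    c,s=np.cos(a),np.sin(a); return np.array([[c,s,0],[s,-c,0],[0,0,-1.]])
E
python3 - <<'E'
from h import *
s=st()
tgt=w(BOX,[-40,0,0])[0]; print(tgt)
Rt=down(np.pi/2+.0055)
plan([tgt[0],tgt[1],200],Rt,10,1.0)
E
```

```text
t 0.15 tcp [238.6 577.4 205. ] F [0.  0.  0.4] w 0.999
[517.89814823 167.27932805   0.        ]
[[[-0.829, -0.545, 0.011], [-0.0, 0.0, 0.075], 1.0], [[-0.888, -0.444, 0.01], [-0.0, 0.0, 0.075], 1.0], [[-0.933, -0.337, 0.01], [-0.0, 0.0, 0.075], 1.0], [[-0.966, -0.225, 0.01], [-0.0, 0.0, 0.075], 1.0], [[-0.986, -0.111, 0.01], [-0.0, 0.0, 0.075], 1.0], [[-0.992, 0.006, 0.01], [-0.0, 0.0, 0.075], 1.0], [[-0.985, 0.122, 0.01], [-0.0, 0.0, 0.075], 1.0], [[-0.964, 0.236, 0.01], [-0.0, 0.0, 0.075], 1.0], [[-0.93, 0.347, 0.01], [-0.0, 0.0, 0.075], 1.0], [[-0.882, 0.454, 0.01], [-0.0, 0.0, 0.075], 1.0]]
```

arm_command --targets '[[[-0.83,-0.54,0.01],[0,0,0.075],1.0],[[-0.89,-0.44,0.01],[0,0,0.075],1.0],[[-0.93,-0.34,0.01],[0,0,0.075],1.0],[[-0.97,-0.22,0.01],[0,0,0.075],1.0],[[-0.99,-0.11,0.01],[0,0,0.075],1.0],[[-0.99,0.0,0.01],[0,0,0.075],1.0],[[-0.98,0.12,0.01],[0,0,0.075],1.0],[[-0.96,0.24,0.01],[0,0,0.075],1.0],[[-0.93,0.35,0.01],[0,0,0.075],1.0],[[-0.88,0.45,0.01],[0,0,0.075],1.0]]'

```text
time: 1.4
tcp_pos: [516.0, 152.7, 198.5]
tcp_rot: [[0.03, 1.0, -0.002], [1.0, -0.03, -0.001], [-0.001, -0.002, -1.0]]
contact_force: [-0.3, 0.4, -0.3]
gripper_width: 1.0
```

Run:
```python
from h import *
s=st()
plan([517.9,167.3,200],down(np.pi/2+.0055),3,1.0)
```

```text
t 1.4 tcp [516.  152.7 198.5] F [-0.3  0.4 -0.3] w 1.0
[[[0.098, 0.009, -0.01], [-0.0, 0.0, -0.008], 1.0], [[0.097, 0.011, -0.01], [-0.0, 0.0, -0.008], 1.0], [[0.097, 0.012, -0.01], [-0.0, 0.0, -0.008], 1.0]]
```

arm_command --targets '[[[0.15,0.01,-0.01],[0,0,-0.012],1.0],[[0.14,0.01,-0.01],[0,0,-0.012],1.0],[[0,0,0],[0,0,0],1.0]]'

```text
time: 1.78
tcp_pos: [518.2, 165.2, 199.1]
tcp_rot: [[-0.004, 1.0, -0.003], [1.0, 0.004, -0.002], [-0.002, -0.003, -1.0]]
contact_force: [0.1, -0.4, 0.2]
gripper_width: 0.999
```

Run:
```python
from h import *
s=st(); im=r.grab_frame('wrist'); save('w1',im); np.savez('pics/w1.npz',im=im,p=s['tcp_pos'],R=s['tcp_rot']); print(s['tcp_rot'].round(4).tolist())
```

```text
t 1.77 tcp [518.2 165.2 199.1] F [ 0.1 -0.4  0.2] w 0.999
[[-0.004, 1.0, -0.0027], [1.0, 0.004, -0.002], [-0.002, -0.0027, -1.0]]
```

View pics/w1.png

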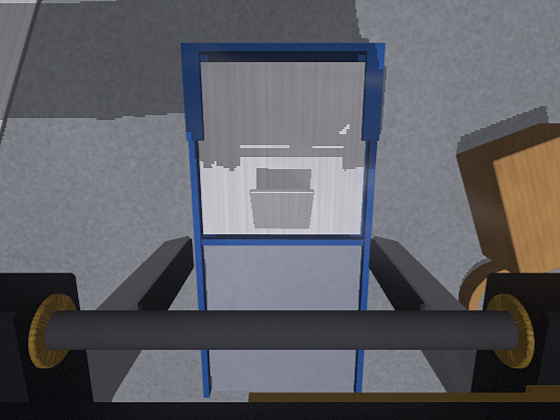

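The wrist view shows the tab with its top edge at (249..314,191) and root at (255..309,228). The lip is at v≈240 and the box's rear corners are at (181,43) and (385,43).

```bash
cat >> h.py <<'E'
def addw(name,p,R):
    c=r.calibration('wrist'); H=c['hand_eye']; T=np.eye(4); T[:3,:3]=R; T[:3,3]=p
    M=np.linalg.inv(T@H); C[name]=dict(fx=c['fx'],fy=c['fy'],cx=c['cx'],cy=c['cy'],R=M[:3,:3],t=M[:3,3])
E
python3 - <<'E'
from h import *
d=np.load('pics/w1.npz'); addw('w1',d['p'],d['R'])
lid=fit({'w1':[((26,-25,104),(249,191)),((26,25,104),(314,191)),((68,-25,62),(255,228.5)),((68,25,62),(309,228.5)),((75,-73,63),(202,235.5)),((75,73,63),(363,235.5))]},[518,206,-1.56])
box=fit({'w1':[((-166,-81,74),(181,43)),((-166,81,74),(385,43)),((0,-75,65),(203,236)),((0,75,65),(363,236)),((6,-75,65),(203,244)),((6,75,65),(362,244))]},[518,127,-1.56])
for b in (box,BOX):
  dd=lid[:2]-b[:2];c,s=np.cos(b[2]),np.sin(b[2]);print('lid in box',c*dd[0]+s*dd[1],-s*dd[0]+c*dd[1])
E
```

```text
[519.2953 206.1497  -1.5644]
[[0.8, 0.7], [-0.2, 0.6], [-0.2, -0.7], [-0.1, -0.8], [1.1, -0.0], [-2.3, -0.3]]
[520.5816 129.0087  -1.5665]
[[-0.7, -1.7], [0.7, -1.8], [-1.6, 2.2], [1.1, 2.3], [-1.2, 0.4], [1.8, 0.4]]
lid in box -77.1458276088823 -0.9525492622858638
lid in box -78.86165352065112 1.6224276617085194
```

arm_command --targets '[[[0,0.02,0.9],[0,0,0],1.0],[[0,0,0.9],[0,0,0],1.0],[[0,0,0.5],[0,0,0],1.0],[[0,0,0.3],[0,0,0],1.0],[[0,0,0],[0,0,0],1.0]]'

```text
time: 2.45
tcp_pos: [518.2, 168.1, 66.6]
tcp_rot: [[-0.009, 1.0, -0.001], [1.0, 0.009, -0.0], [-0.0, -0.001, -1.0]]
contact_force: [0.2, -0.7, 0.2]
gripper_width: 1.0
```

Run:
```python
from h import *
s=st(); im=r.grab_frame('wrist'); save('w2',im)
plan([519.3,165.0,70],down(np.pi/2+.006),1,1.0)
```

```text
t 2.45 tcp [518.2 168.1  66.6] F [ 0.2 -0.7  0.2] w 1.0
[[[-0.065, 0.014, -0.055], [0.0, -0.0, 0.002], 1.0]]
```

View pics/w2.png

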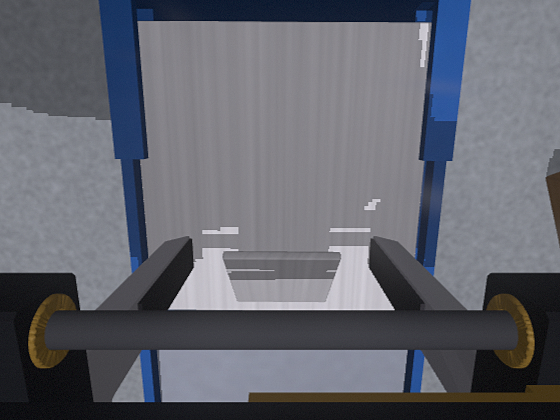

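The tab is centred between the fingers: its top edge is at (223..341,253) and the fingers' centre is at u≈281. I'll correct slightly and close.

arm_command --targets '[[[-0.06,0.01,-0.06],[0,0,0],1.0],[[0,0,0],[0,0,0],0.5],[[0,0,0],[0,0,0],0.3],[[0,0,0],[0,0,0],0.3],[[0,0,0],[0,0,0],0.3],[[0,0,0],[0,0,0],0.3]]'

```text
time: 3.25
tcp_pos: [520.4, 165.7, 73.3]
tcp_rot: [[-0.009, 1.0, 0.003], [1.0, 0.009, 0.002], [0.002, 0.003, -1.0]]
contact_force: [-2.0, -0.7, 0.6]
gripper_width: 0.528
```

Run:
```python
from h import *
s=st(); print(s['gripper_width']*94)
```

```text
t 3.25 tcp [520.4 165.7  73.3] F [-2.  -0.7  0.6] w 0.528
49.588563536655194
```

arm_command --targets '[[[0,0,-0.06],[0,-0.02,0],0.3],[[0,0,-0.06],[0,-0.02,0],0.3],[[0,0,0],[0,0,0],0.3]]'

```text
time: 3.62
tcp_pos: [520.3, 165.6, 79.1]
tcp_rot: [[-0.009, 1.0, 0.004], [0.998, 0.009, -0.062], [-0.062, 0.003, -0.998]]
contact_force: [-0.2, 1.1, -1.3]
gripper_width: 0.525
```

Run:
```python
from h import *
s=st(); im=r.grab_frame('wrist'); save('w3',im)
im=r.grab_frame('scene'); save('s3',cv2.resize(im[170:310,210:380],None,fx=4,fy=4,interpolation=cv2.INTER_CUBIC)); print(s['tcp_rot'].round(3).tolist())
```

```text
t 3.62 tcp [520.3 165.6  79.1] F [-0.2  1.1 -1.3] w 0.525
[[-0.009, 1.0, 0.004], [0.998, 0.009, -0.062], [-0.062, 0.003, -0.998]]
```

View pics/w3.png

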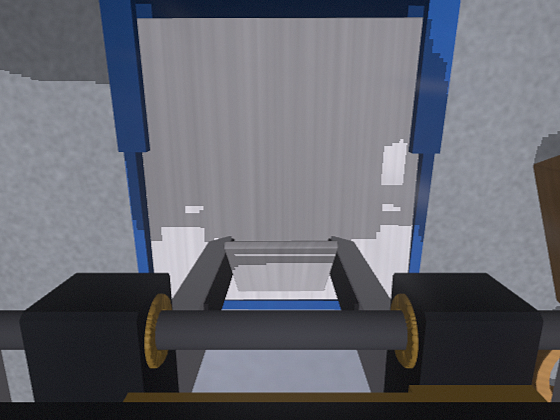

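View pics/s3.png

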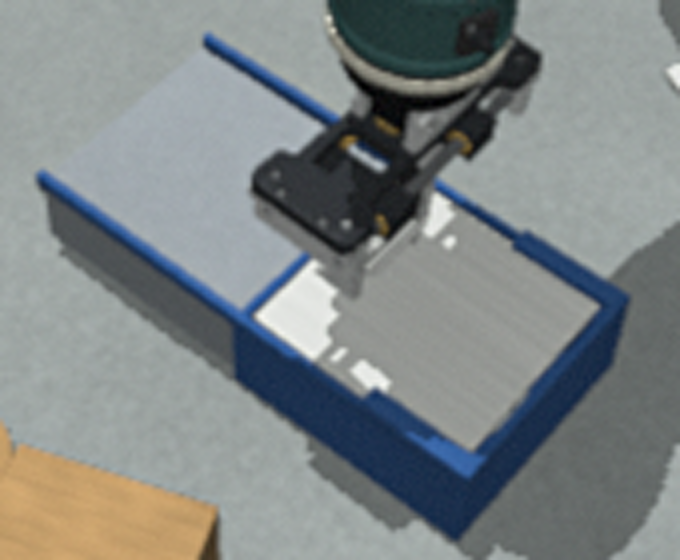

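arm_command --targets '[[[0,0,-0.05],[0,-0.01,0],0.3],[[0,0,0],[0,0,0],0.3],[[-0.2,0,0],[0,0,0],0.3],[[-0.2,0,0],[0,0,0],0.3],[[0,0,0],[0,0,0],0.3]]'

```text
time: 4.35
tcp_pos: [520.1, 142.6, 83.0]
tcp_rot: [[-0.006, 1.0, 0.003], [0.997, 0.006, -0.078], [-0.078, 0.002, -0.997]]
contact_force: [0.7, -0.4, -2.8]
gripper_width: 0.528
```

Run:
```python
from h import *
s=st(); im=r.grab_frame('wrist'); save('w4',im); print(s['tcp_rot'].round(3).tolist())
```

```text
t 4.35 tcp [520.1 142.6  83. ] F [ 0.7 -0.4 -2.8] w 0.528
[[-0.006, 1.0, 0.003], [0.997, 0.006, -0.078], [-0.078, 0.002, -0.997]]
```

View pics/w4.png

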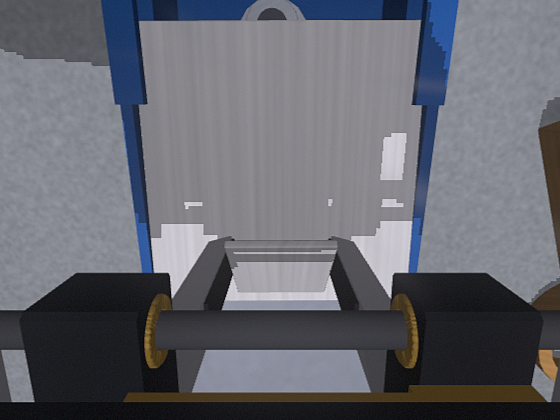

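arm_command --targets '[[[-0.25,0,0.02],[0,0,0],0.3],[[-0.25,0,0.02],[0,0,0],0.3],[[-0.25,0,0.02],[0,0,0],0.3],[[0,0,0],[0,0,0],0.3]]'

```text
time: 4.9
tcp_pos: [520.3, 102.3, 82.8]
tcp_rot: [[-0.006, 1.0, 0.003], [0.997, 0.006, -0.078], [-0.078, 0.002, -0.997]]
contact_force: [1.1, 0.8, -2.2]
gripper_width: 0.526
```

Run:
```python
from h import *
s=st(); im=r.grab_frame('wrist'); save('w5',im); print(s['tcp_rot'].round(3).tolist())
```

```text
t 4.9 tcp [520.3 102.3  82.8] F [ 1.1  0.8 -2.2] w 0.526
[[-0.006, 1.0, 0.003], [0.997, 0.006, -0.078], [-0.078, 0.002, -0.997]]
```

View pics/w5.png

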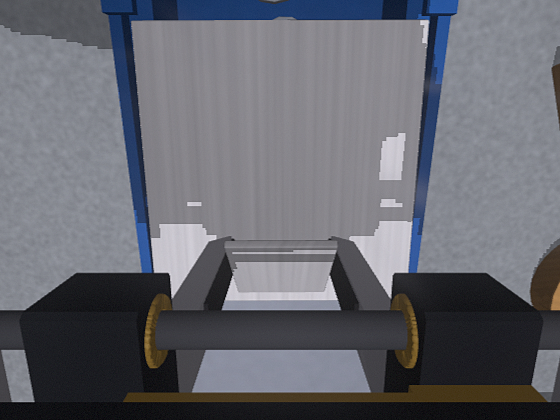

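arm_command --targets '[[[-0.25,0,0.015],[0,0,0],0.3],[[-0.1,0,0],[0,0.015,0],0.3],[[-0.1,0,-0.02],[0,0.02,0],0.3],[[-0.1,0,-0.02],[0,0.015,0],0.3],[[0,0,0],[0,0,0],0.3]]'

```text
time: 5.58
tcp_pos: [520.4, 73.4, 85.8]
tcp_rot: [[-0.008, 1.0, 0.002], [1.0, 0.008, 0.003], [0.003, 0.002, -1.0]]
contact_force: [0.4, 0.2, -2.8]
gripper_width: 0.529
```

Run:
```python
from h import *
s=st(); im=r.grab_frame('scene'); save('s6',cv2.resize(im[150:310,190:380],None,fx=4,fy=3.6,interpolation=cv2.INTER_CUBIC)); print(s['tcp_rot'].round(3).tolist())
```

```text
t 5.58 tcp [520.4  73.4  85.8] F [ 0.4  0.2 -2.8] w 0.529
[[-0.008, 1.0, 0.002], [1.0, 0.008, 0.003], [0.003, 0.002, -1.0]]
```

View pics/s6.png

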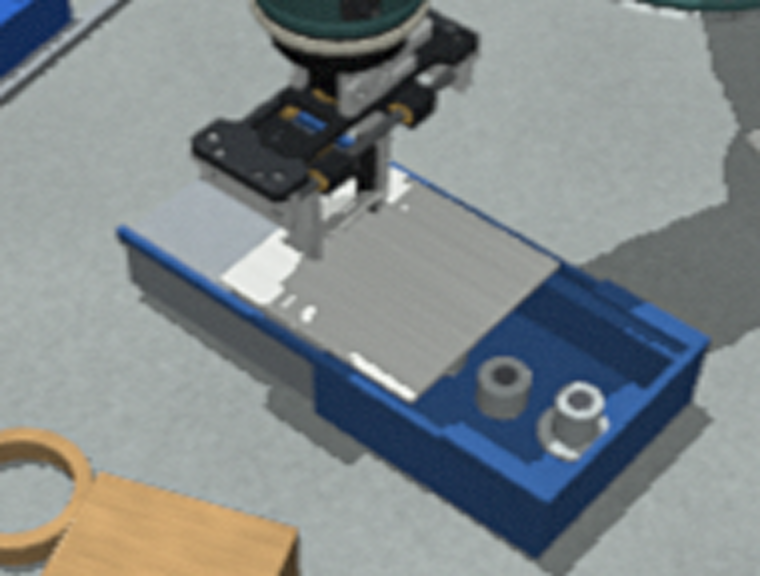

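arm_command --targets '[[[-0.3,0,0],[0,0,0],0.3],[[-0.3,0,0],[0,0,0],0.3],[[-0.3,0,0],[0,0,0],0.3],[[-0.3,0,0],[0,0,0],0.3],[[-0.22,0,0],[0,0,0],0.3],[[0,0,0],[0,0,0],0.3]]'

```text
time: 6.38
tcp_pos: [520.9, -2.4, 85.3]
tcp_rot: [[-0.009, 1.0, 0.002], [1.0, 0.009, 0.001], [0.001, 0.002, -1.0]]
contact_force: [0.2, -0.1, -2.5]
gripper_width: 0.526
```

Run:
```python
from h import *
s=st(); im=r.grab_frame('wrist'); save('w7',im); np.savez('pics/w7.npz',im=im,p=s['tcp_pos'],R=s['tcp_rot']); print(s['tcp_rot'].round(3).tolist())
```

```text
t 6.38 tcp [520.9  -2.4  85.3] F [ 0.2 -0.1 -2.5] w 0.526
[[-0.009, 1.0, 0.002], [1.0, 0.009, 0.001], [0.001, 0.002, -1.0]]
```

View pics/w7.png

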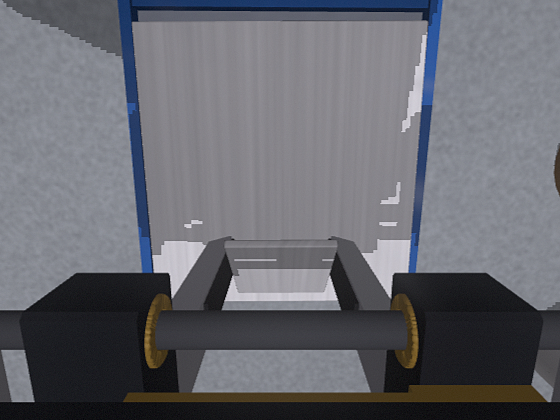

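The lid's rear edge (v≈20) is past the lip (v≈10), with ledge visible between them. I'll lower it and release.

arm_command --targets '[[[0,0,0.1],[0,0,0],0.3],[[0,0,0.08],[0,0,0],0.3],[[0,0,0.03],[0,0,0],0.3],[[0,0,0],[0,0,0],0.3]]'

```text
time: 6.92
tcp_pos: [520.9, -0.3, 73.8]
tcp_rot: [[-0.012, 1.0, 0.001], [1.0, 0.012, 0.002], [0.002, 0.001, -1.0]]
contact_force: [0.5, -0.5, -1.9]
gripper_width: 0.528
```

Run:
```python
from h import *
s=st()
```

```text
t 6.92 tcp [ 5.209e+02 -3.000e-01  7.380e+01] F [ 0.5 -0.5 -1.9] w 0.528
```

arm_command --targets '[[[0,0,0.02],[0,0,0],0.6],[[0,0,0],[0,0,0],0.8],[[0,0,0],[0,0,0],0.8],[[0,0,0],[0,0,0],0.8]]'

```text
time: 7.42
tcp_pos: [521.4, -0.0, 73.3]
tcp_rot: [[-0.012, 1.0, 0.003], [1.0, 0.012, 0.002], [0.002, 0.003, -1.0]]
contact_force: [-0.3, 0.7, -0.8]
gripper_width: 0.8
```

Run:
```python
from h import *
s=st(); im=r.grab_frame('wrist'); save('w8',im); np.savez('pics/w8.npz',im=im,p=s['tcp_pos'],R=s['tcp_rot'])
im=r.grab_frame('top');save('t8',cv2.resize(im[145:240,190:345],None,fx=5,fy=5,interpolation=cv2.INTER_CUBIC))
im=r.grab_frame('scene');save('s8',cv2.resize(im[150:310,190:380],None,fx=4,fy=3.6,interpolation=cv2.INTER_CUBIC))
```

```text
t 7.42 tcp [521.4  -0.   73.3] F [-0.3  0.7 -0.8] w 0.8
```

View pics/w8.png

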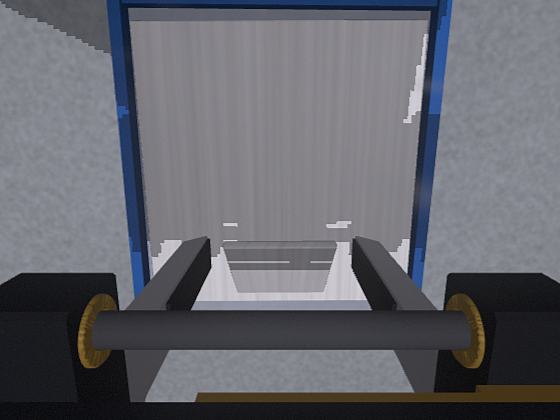

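View pics/s8.png

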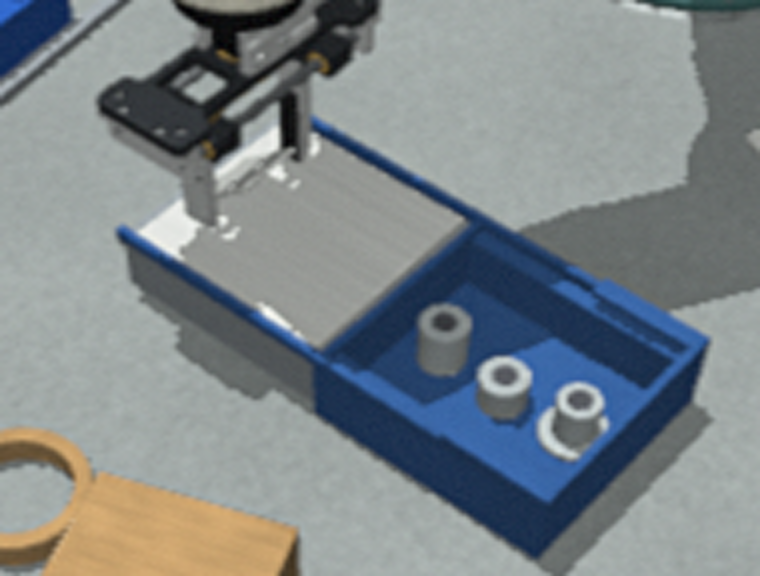

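View pics/t8.png

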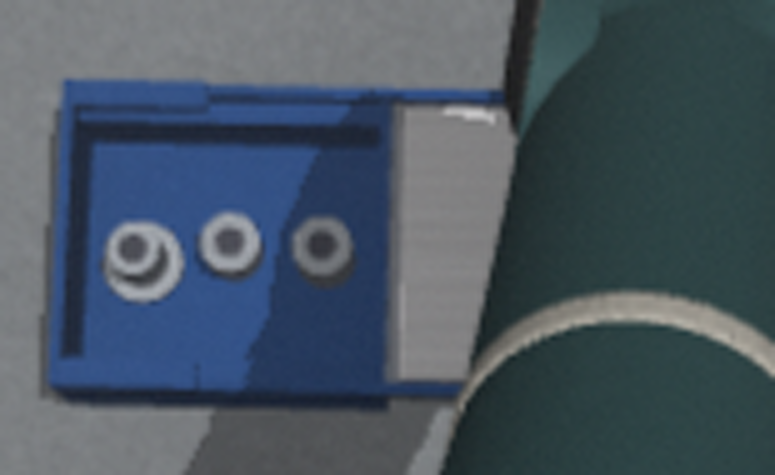

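The lid lies flat and the rear end is clear of the lip. The flanged bush is the rear one: its shaft top is at (133,248) and its flange at (144,262) in the top crop. The two plain bushes are at (230,240) and (322,243). I'll retreat up and go above the bush.

arm_command --targets '[[[0,0,-0.7],[0,0,0],0.8],[[0,0,-0.9],[0,0,0],0.7],[[0.3,0,-0.9],[0,0,0],0.6],[[0.9,0,0],[0,0,0],0.6],[[0.9,0,0],[0,0,0],0.6],[[0.9,0,0],[0,0,0],0.6],[[0.9,0,0],[0,0,0],0.6],[[0.7,0,0],[0,0,0],0.6],[[0,0,0],[0,0,0],0.6]]'

```text
time: 8.7
tcp_pos: [518.1, 236.5, 203.4]
tcp_rot: [[-0.01, 1.0, 0.003], [1.0, 0.01, 0.003], [0.003, 0.003, -1.0]]
contact_force: [-0.5, -0.4, -0.0]
gripper_width: 0.6
```

Run:
```python
from h import *
s=st(); im=r.grab_frame('wrist'); save('w9',im); np.savez('pics/w9.npz',im=im,p=s['tcp_pos'],R=s['tcp_rot'])
im=r.grab_frame('top');save('t9',cv2.resize(im[145:240,190:345],None,fx=5,fy=5,interpolation=cv2.INTER_CUBIC));print(s['tcp_rot'].round(3).tolist())
```

```text
t 8.7 tcp [518.1 236.5 203.4] F [-0.5 -0.4 -0. ] w 0.6
[[-0.01, 1.0, 0.003], [1.0, 0.01, 0.003], [0.003, 0.003, -1.0]]
```

View pics/w9.png

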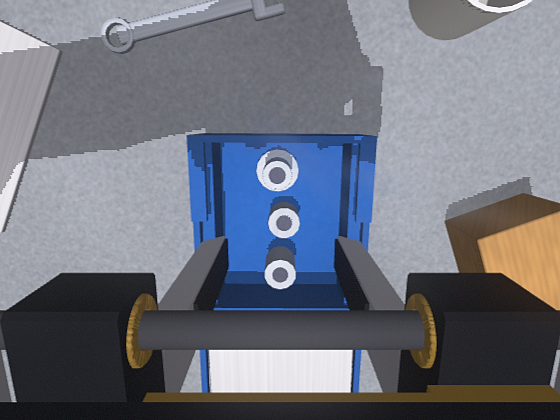

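View pics/t9.png

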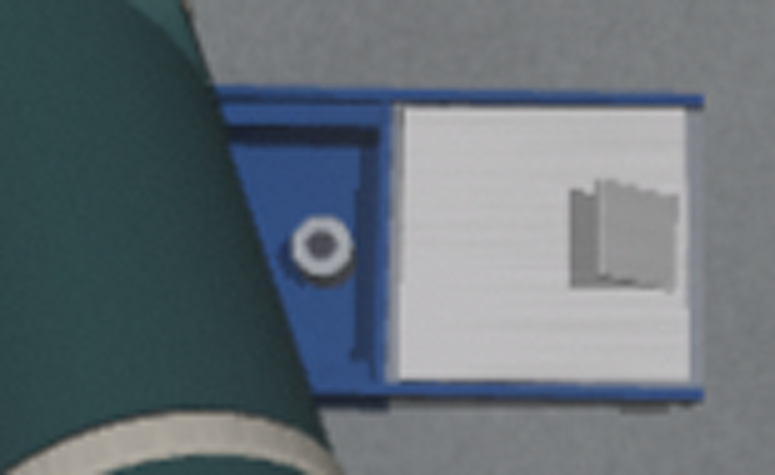

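The bush's shaft top is at (277,175) in the wrist view, with its flange around (278,171). The lid lies flat, with a strip of ledge visible on both sides.

```bash
cat >> h.py <<'E'
def back(n,uv,z):
    c=C[n]; d=c['R'].T@np.array([(uv[0]-c['cx'])/c['fx'],(uv[1]-c['cy'])/c['fy'],1]); o=-c['R'].T@c['t']
    return o+d*(z-o[2])/d[2]
E
python3 - <<'E'
from h import *
d=np.load('pics/w9.npz'); addw('w9',d['p'],d['R'])
save('w9c',cv2.resize(d['im'][140:300,230:330],None,fx=5,fy=3.7,interpolation=cv2.INTER_CUBIC))
for uv,z in [((277,175),52),((277.5,171.5),15)]: print(back('w9',uv,z).round(1))
print(back('top',(133/5+190-.4,248/5+145-.4),52),back('top',(144/5+190-.4,262/5+145-.4),14))
print(w(BOX,[-130,0,0]))
E
```

```text
[515.7 257.2  52. ]
[516.  255.8  15. ]
[513.62912859 256.85037536  52.        ] [513.69974026 256.39570811  14.        ]
[[517.37648174 257.27781617   0.        ]]
```

View pics/w9c.png

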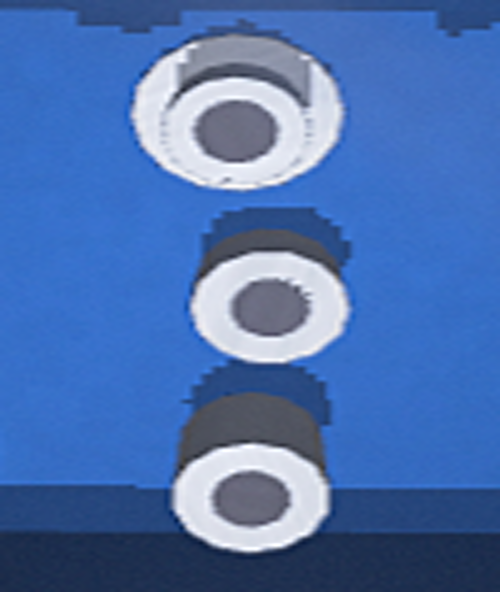

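arm_command --targets '[[[0.41,-0.05,0.5],[0,0,0],0.6],[[0,0,0.9],[0,0,0],0.6],[[0,0,0.8],[0,0,0],0.6],[[0,0,0],[0,0,0],0.6]]'

```text
time: 9.3
tcp_pos: [518.5, 249.8, 92.5]
tcp_rot: [[0.0, 1.0, 0.006], [1.0, -0.0, 0.002], [0.002, 0.006, -1.0]]
contact_force: [0.6, -0.4, 0.4]
gripper_width: 0.601
```

Run:
```python
from h import *
s=st(); im=r.grab_frame('wrist'); save('w10',im); addw('a',s['tcp_pos'],s['tcp_rot'])
plan([515.7,257,22],down(np.pi/2+.006),3,.6)
print(proj('a',[[515.7,257,52],[515.7,257,16]]))
```

```text
t 9.3 tcp [518.5 249.8  92.5] F [ 0.6 -0.4  0.4] w 0.601
[[[0.044, -0.03, 0.482], [0.002, -0.001, -0.001], 0.6], [[0.045, -0.029, 0.482], [0.002, -0.001, -0.001], 0.6], [[0.046, -0.027, 0.482], [0.002, -0.001, -0.001], 0.6]]
[[274.83813348 219.89062585]
 [275.32443552 207.13940572]]
```

View pics/w10.png

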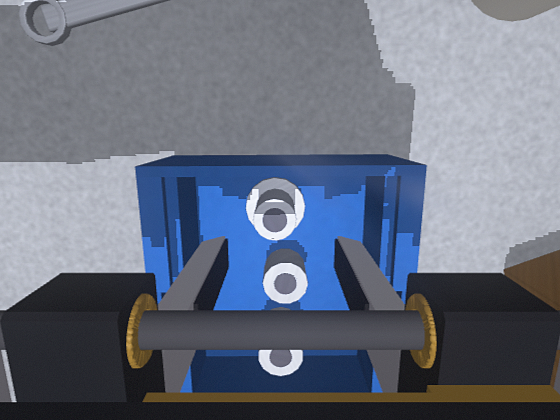

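arm_command --targets '[[[0.15,-0.06,0],[0,0,0],0.6],[[0,0,0],[0,0,0],0.6],[[0,0,0],[0,0,0],0.6]]'

```text
time: 9.72
tcp_pos: [518.5, 258.5, 98.7]
tcp_rot: [[0.002, 1.0, 0.013], [1.0, -0.002, 0.007], [0.007, 0.013, -1.0]]
contact_force: [-0.3, -0.3, -0.1]
gripper_width: 0.599
```

Run:
```python
from h import *
s=st(); plan([515.7,257,22],down(np.pi/2+.006),3,.6)
```

```text
t 9.72 tcp [518.5 258.5  98.7] F [-0.3 -0.3 -0.1] w 0.599
[[[-0.014, -0.025, 0.511], [0.003, -0.001, -0.002], 0.6], [[-0.012, -0.023, 0.511], [0.003, -0.001, -0.002], 0.6], [[-0.011, -0.021, 0.511], [0.003, -0.001, -0.002], 0.6]]
```

arm_command --targets '[[[-0.02,-0.06,0.5],[0.006,-0.002,0],0.6],[[-0.01,-0.02,0.5],[0.003,-0.001,0],0.6],[[-0.01,-0.01,0.35],[0,0,0],0.6],[[0,0,0.1],[0,0,0],0.6]]'

```text
time: 10.22
tcp_pos: [514.2, 256.8, 23.0]
tcp_rot: [[0.001, 1.0, -0.001], [1.0, -0.001, 0.003], [0.003, -0.001, -1.0]]
contact_force: [-0.3, 0.4, 0.6]
gripper_width: 0.6
```

Run:
```python
from h import *
s=st(); plan([515.7,257,22],down(np.pi/2+.006),1,.6)
im=r.grab_frame('wrist'); save('w11',im); st()
```

```text
t 10.22 tcp [514.2 256.8  23. ] F [-0.3  0.4  0.6] w 0.6
[[[0.004, 0.03, 0.021], [-0.001, -0.002, -0.005], 0.6]]
t 10.28 tcp [514.2 256.9  23. ] F [-0.5  0.5 -1.1] w 0.599
```

View pics/w11.png

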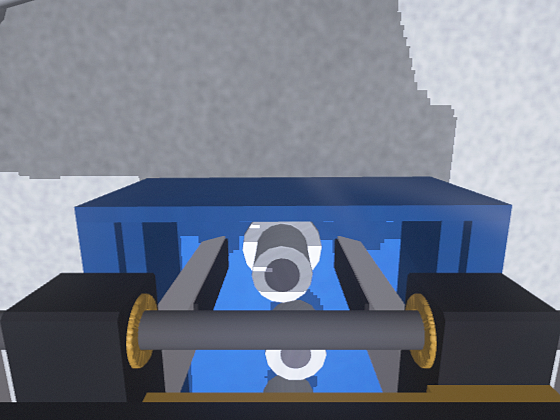

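arm_command --targets '[[[0,0,0],[0,0,0],0.3],[[0,0,0],[0,0,0],0.15],[[0,0,0],[0,0,0],0.15],[[0,0,0],[0,0,0],0.15]]'

```text
time: 10.78
tcp_pos: [515.1, 257.4, 24.7]
tcp_rot: [[0.001, 1.0, 0.001], [1.0, -0.001, 0.004], [0.004, 0.001, -1.0]]
contact_force: [-0.3, 0.2, -1.3]
gripper_width: 0.284
```

Run:
```python
from h import *
s=st(); print(s['tcp_rot'].round(3).tolist())
```

```text
t 10.78 tcp [515.1 257.4  24.7] F [-0.3  0.2 -1.3] w 0.284
[[0.001, 1.0, 0.001], [1.0, -0.001, 0.004], [0.004, 0.001, -1.0]]
```

arm_command --targets '[[[0,0,-0.3],[0,0,0],0.15],[[0,0,-0.7],[0,0,0],0.15],[[0,0,-0.8],[0,0,0],0.15],[[0,0,-0.6],[0,0,0],0.15],[[0,0,-0.1],[0,0,0],0.15]]'

```text
time: 11.4
tcp_pos: [514.9, 256.5, 156.9]
tcp_rot: [[0.002, 1.0, 0.002], [1.0, -0.002, 0.004], [0.004, 0.002, -1.0]]
contact_force: [-0.8, 0.6, -1.4]
gripper_width: 0.282
```

Run:
```python
from h import *
s=st(); print(s['q'].round(2)); plan([504.2,-344.1,150],down(np.pi/2+.12),14,.15)
im=r.grab_frame('scene');save('s12',cv2.resize(im[150:310,190:380],None,fx=4,fy=3.6,interpolation=cv2.INTER_CUBIC))
```

```text
t 11.4 tcp [514.9 256.5 156.9] F [-0.8  0.6 -1.4] w 0.282
[-0.78  0.39  0.33  1.8  -0.16  0.97 -0.38]
[[[-0.858, -0.014, 0.006], [0.0, -0.0, -0.006], 0.15], [[-0.858, -0.021, 0.006], [0.0, -0.0, -0.006], 0.15], [[-0.858, -0.029, 0.007], [0.0, -0.0, -0.006], 0.15], [[-0.857, -0.036, 0.007], [0.0, -0.0, -0.006], 0.15], [[-0.857, -0.043, 0.007], [0.0, -0.0, -0.006], 0.15], [[-0.857, -0.051, 0.008], [0.0, -0.0, -0.006], 0.15], [[-0.856, -0.058, 0.008], [0.0, -0.0, -0.006], 0.15], [[-0.856, -0.066, 0.008], [0.0, -0.0, -0.006], 0.15], [[-0.855, -0.073, 0.008], [0.0, -0.0, -0.006], 0.15], [[-0.854, -0.081, 0.009], [0.0, -0.0, -0.006], 0.15], [[-0.854, -0.088, 0.009], [0.0, -0.0, -0.006], 0.15], [[-0.853, -0.096, 0.009], [0.0, -0.0, -0.006], 0.15], [[-0.852, -0.103, 0.009], [0.0, -0.0, -0.006], 0.15], [[-0.851, -0.11, 0.01], [0.0, -0.0, -0.006], 0.15]]
```

View pics/s12.png

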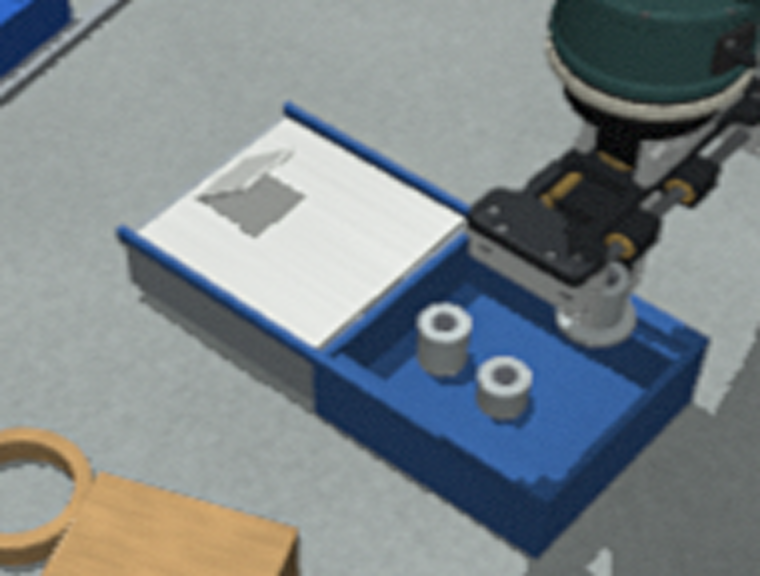

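The bush is held upright and the other two still stand. Carrying it to the bin.

arm_command --targets '[[[-0.5,-0.01,0],[0,0,0],0.15],[[-0.8,-0.02,0],[0,0,-0.005],0.15],[[-0.8,-0.02,0],[0,0,-0.005],0.15],[[-0.8,-0.03,0],[0,0,-0.005],0.15],[[-0.8,-0.03,0],[0,0,-0.005],0.15],[[-0.8,-0.03,0],[0,0,-0.005],0.15],[[-0.8,-0.04,0],[0,0,-0.005],0.15]]'

```text
time: 12.32
tcp_pos: [505.8, -14.4, 148.7]
tcp_rot: [[-0.052, 0.999, -0.008], [0.999, 0.052, 0.001], [0.001, -0.008, -1.0]]
contact_force: [0.9, -0.0, -1.5]
gripper_width: 0.284
```

Run:
```python
from h import *
s=st(); print(s['q'].round(2)); plan([504.2,-344.1,150],down(np.pi/2+.12),8,.15)
```

```text
t 12.32 tcp [505.8 -14.4 148.7] F [ 0.9 -0.  -1.5] w 0.284
[-0.4   0.3   0.44  1.97 -0.16  0.92  0.17]
[[[-0.823, -0.047, -0.004], [-0.001, -0.0, -0.005], 0.15], [[-0.823, -0.054, -0.004], [-0.001, -0.0, -0.005], 0.15], [[-0.822, -0.061, -0.004], [-0.001, -0.0, -0.005], 0.15], [[-0.822, -0.068, -0.004], [-0.001, -0.0, -0.005], 0.15], [[-0.821, -0.075, -0.004], [-0.001, -0.0, -0.005], 0.15], [[-0.82, -0.082, -0.003], [-0.001, -0.0, -0.005], 0.15], [[-0.82, -0.089, -0.003], [-0.001, -0.0, -0.005], 0.15], [[-0.819, -0.096, -0.003], [-0.001, -0.0, -0.005], 0.15]]
```

arm_command --targets '[[[-0.8,-0.05,0],[0,0,-0.005],0.15],[[-0.8,-0.06,0],[0,0,-0.005],0.15],[[-0.8,-0.06,0],[0,0,-0.005],0.15],[[-0.8,-0.07,0],[0,0,-0.005],0.15],[[-0.8,-0.08,0],[0,0,-0.005],0.15],[[-0.8,-0.08,0],[0,0,-0.005],0.15],[[-0.8,-0.09,0],[0,0,-0.005],0.15],[[-0.6,-0.08,0],[0,0,-0.005],0.15],[[0,0,0],[0,0,0],0.15]]'

```text
time: 13.45
tcp_pos: [494.6, -337.3, 138.4]
tcp_rot: [[-0.113, 0.993, -0.022], [0.994, 0.114, 0.003], [0.005, -0.022, -1.0]]
contact_force: [-0.1, 0.7, -1.3]
gripper_width: 0.289
```

Run:
```python
from h import *
s=st(); print(s['q'].round(2),s['tcp_rot'].round(3).tolist()); plan([504.2,-344.1,100],down(np.pi/2+.12),2,.15)
im=r.grab_frame('wrist'); save('w13',im);addw('a',s['tcp_pos'],s['tcp_rot'])
print(proj('a',w([504.2,-344.1,.12],[[65,85,55],[65,-85,55],[-65,85,55],[-65,-85,55]])))
```

```text
t 13.45 tcp [ 494.6 -337.3  138.4] F [-0.1  0.7 -1.3] w 0.289
[ 0.16  0.49  0.51  1.74 -0.26  1.    0.88] [[-0.113, 0.993, -0.022], [0.994, 0.114, 0.003], [0.005, -0.022, -1.0]]
[[[-0.08, 0.096, 0.382], [-0.007, -0.002, -0.002], 0.15], [[-0.08, 0.091, 0.383], [-0.007, -0.002, -0.002], 0.15]]
[[385.82775611 108.55746667]
 [373.16877269 324.99335204]
 [202.76237721 109.92149728]
 [214.35960173 324.05414394]]
```

View pics/w13.png

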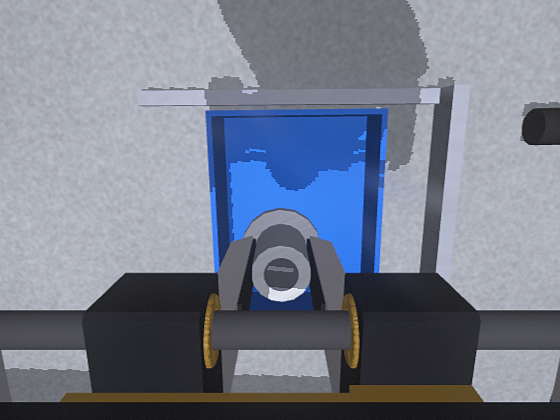

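The bin's far rim corners are seen at (207,110) and (387,110), and the prediction was (203,110) and (386,108). The bush is upright in the gripper. I'll correct and lower it.

arm_command --targets '[[[-0.16,0.2,0.2],[-0.014,-0.003,0],0.15],[[0,0,0.3],[0,0,0],0.15],[[0,0,0.2],[0,0,0],0.15],[[0,0,0],[0,0,0],0.15]]'

```text
time: 14.0
tcp_pos: [506.6, -339.4, 98.6]
tcp_rot: [[-0.118, 0.993, -0.0], [0.993, 0.118, 0.003], [0.003, -0.0, -1.0]]
contact_force: [0.1, -0.4, -2.0]
gripper_width: 0.283
```

Run:
```python
from h import *
s=st(); print(s['tcp_rot'].round(3).tolist()); plan([504.2,-344.1,21],down(np.pi/2+.12),4,.15)
```

```text
t 14.0 tcp [ 506.6 -339.4   98.6] F [ 0.1 -0.4 -2. ] w 0.283
[[-0.118, 0.993, -0.0], [0.993, 0.118, 0.003], [0.003, -0.0, -1.0]]
[[[-0.023, -0.015, 0.388], [-0.0, -0.001, -0.0], 0.15], [[-0.023, -0.015, 0.388], [-0.0, -0.001, -0.0], 0.15], [[-0.022, -0.015, 0.388], [-0.0, -0.001, -0.0], 0.15], [[-0.022, -0.015, 0.388], [-0.0, -0.001, -0.0], 0.15]]
```

arm_command --targets '[[[-0.04,-0.02,0.4],[0,0,0],0.15],[[-0.02,-0.01,0.45],[0,0,0],0.15],[[-0.02,-0.01,0.4],[0,0,0],0.15],[[0,0,0.16],[0,0,0],0.15],[[0,0,0.02],[0,0,0],0.15]]'

```text
time: 14.62
tcp_pos: [504.9, -343.4, 22.4]
tcp_rot: [[-0.118, 0.993, -0.0], [0.993, 0.118, 0.003], [0.003, -0.0, -1.0]]
contact_force: [0.1, -0.4, -0.5]
gripper_width: 0.287
```

Run:
```python
from h import *
s=st(); print(s['tcp_rot'].round(3).tolist())
```

```text
t 14.62 tcp [ 504.9 -343.4   22.4] F [ 0.1 -0.4 -0.5] w 0.287
[[-0.118, 0.993, -0.0], [0.993, 0.118, 0.003], [0.003, -0.0, -1.0]]
```

arm_command --targets '[[[0,0,0.06],[0,0,0],0.15],[[0,0,0.02],[0,0,0],0.15]]'

```text
time: 14.88
tcp_pos: [505.4, -343.7, 19.1]
tcp_rot: [[-0.118, 0.993, 0.001], [0.993, 0.118, 0.003], [0.003, 0.001, -1.0]]
contact_force: [0.3, -0.7, -1.9]
gripper_width: 0.283
```

Run:
```python
from h import *
s=st()
```

```text
t 14.88 tcp [ 505.4 -343.7   19.1] F [ 0.3 -0.7 -1.9] w 0.283
```

arm_command --targets '[[[0,0,0.02],[0,0,0],0.15],[[0,0,0.01],[0,0,0],0.4],[[0,0,0],[0,0,0],0.6],[[0,0,0],[0,0,0],0.6],[[0,0,0],[0,0,0],0.6]]'

```text
time: 15.5
tcp_pos: [506.2, -344.1, 18.7]
tcp_rot: [[-0.119, 0.993, 0.003], [0.993, 0.119, 0.002], [0.001, 0.003, -1.0]]
contact_force: [-0.1, -1.0, -0.2]
gripper_width: 0.599
```

Run:
```python
from h import *
s=st(); im=r.grab_frame('wrist'); save('w14',im)
```

```text
t 15.5 tcp [ 506.2 -344.1   18.7] F [-0.1 -1.  -0.2] w 0.599
```

View pics/w14.png

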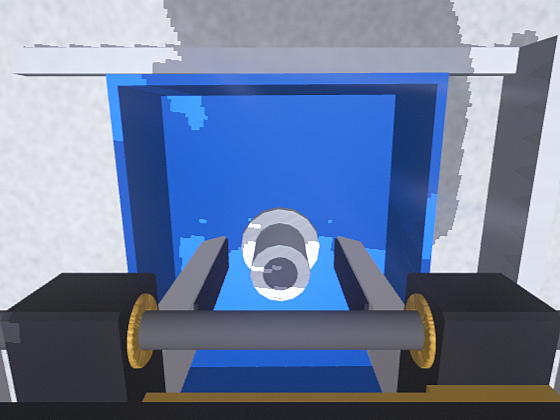

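The bush stands upright in the bin at (280,270), let go and with the fingers clear. I'll lift off and go behind the bin's near wall.

arm_command --targets '[[[0,0,-0.5],[0,0,0],0.6],[[0,0,-0.9],[0,0,0],0.6],[[0,0,-0.8],[0,0,0],0.4],[[0,-0.5,0],[0,0,0],0.0],[[0,-0.9,0],[0,0,0],0.0],[[0,-0.6,0],[0,0,0],0.0],[[0,0,0],[0,0,0],0.0]]'

```text
time: 16.42
tcp_pos: [403.9, -356.3, 132.1]
tcp_rot: [[-0.119, 0.993, 0.003], [0.993, 0.119, 0.002], [0.001, 0.003, -1.0]]
contact_force: [0.8, -0.2, 0.4]
gripper_width: 0.102
```

Run:
```python
from h import *
s=st(); im=r.grab_frame('wrist'); save('w15',im)
t=r.grab_frame('scene');save('s15',cv2.resize(t[110:205,105:240],None,fx=5,fy=5,interpolation=cv2.INTER_CUBIC))
L=[621.43,-326.9,.1177]; g=w(L,[-222,-3.3,25])[0]; print(g, s['tcp_rot'].round(3).tolist(), s['q'].round(2)); plan(g,down(np.pi/2+.1177),4,0)
```

```text
t 16.43 tcp [ 403.9 -356.3  132.1] F [ 0.8 -0.2  0.4] w 0.102
[ 401.35345464 -356.24628053   25.        ] [[-0.119, 0.993, 0.003], [0.993, 0.119, 0.002], [0.001, 0.003, -1.0]] [ 0.24  0.39  0.53  1.91 -0.25  0.9   1.01]
[[[0.0, -0.026, 0.535], [0.001, -0.0, 0.001], 0], [[0.0, -0.025, 0.535], [0.001, -0.0, 0.001], 0], [[0.0, -0.025, 0.535], [0.001, -0.0, 0.001], 0], [[0.0, -0.024, 0.535], [0.001, -0.0, 0.001], 0]]
```

View pics/s15.png

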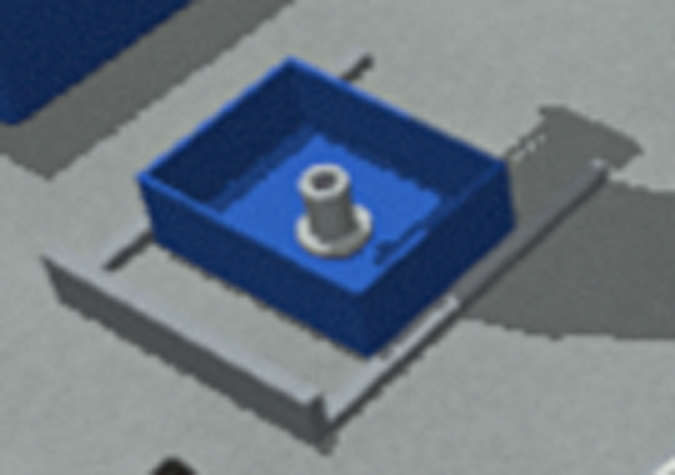

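The bush stands in the bin (scene crop, 325,210), and the bin hasn't moved. I'll descend behind the near wall.

arm_command --targets '[[[0,-0.04,0.5],[0,0,0],0.0],[[0,0,0.6],[0,0,0],0.0],[[0,0,0.6],[0,0,0],0.0],[[0,0,0.4],[0,0,0],0.0],[[0,0,0],[0,0,0],0.0]]'

```text
time: 17.15
tcp_pos: [410.8, -354.5, 23.3]
tcp_rot: [[-0.128, 0.992, 0.005], [0.992, 0.128, 0.001], [0.0, 0.005, -1.0]]
contact_force: [0.2, 0.6, 0.1]
gripper_width: 0.005
```

Run:
```python
from h import *
s=st(); L=[621.43,-326.9,.1177]; print(s['tcp_rot'].round(3).tolist()); plan(w(L,[-142.5,-3.3,25])[0],down(np.pi/2+.1177),8,0)
im=r.grab_frame('wrist'); save('w16',im)
```

```text
t 17.15 tcp [ 410.8 -354.5   23.3] F [0.2 0.6 0.1] w 0.005
[[-0.128, 0.992, 0.005], [0.992, 0.128, 0.001], [0.0, 0.005, -1.0]]
[[[-0.003, 0.175, -0.003], [0.0, -0.0, 0.001], 0], [[-0.003, 0.175, -0.003], [0.0, -0.0, 0.001], 0], [[-0.003, 0.175, -0.004], [0.0, -0.0, 0.001], 0], [[-0.003, 0.175, -0.004], [0.0, -0.0, 0.001], 0], [[-0.002, 0.175, -0.004], [0.0, -0.0, 0.001], 0], [[-0.002, 0.175, -0.004], [0.0, -0.0, 0.001], 0], [[-0.002, 0.175, -0.004], [0.0, -0.0, 0.001], 0], [[-0.002, 0.175, -0.004], [0.0, -0.0, 0.001], 0]]
```

View pics/w16.png

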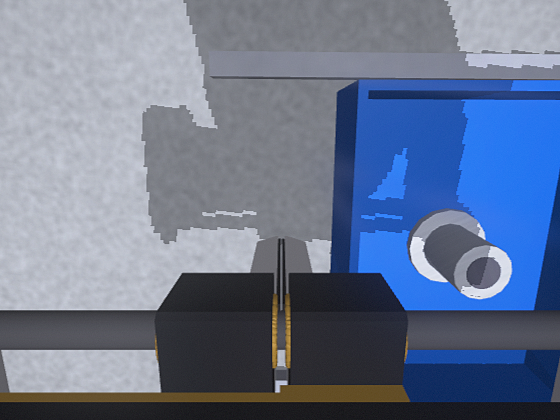

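The fingers are behind the near wall, and bin and bush are undisturbed. Pushing gently.

arm_command --targets '[[[0,0.12,0],[0,0,0],0.0],[[0,0.15,0],[0,0,0],0.0],[[0,0.15,0],[0,0,0],0.0],[[0,0.15,0],[0,0,0],0.0],[[0,0.15,0],[0,0,0],0.0],[[0,0.15,0],[0,0,0],0.0]]'

```text
time: 17.95
tcp_pos: [458.4, -349.2, 26.7]
tcp_rot: [[-0.128, 0.992, 0.008], [0.992, 0.128, -0.001], [-0.002, 0.008, -1.0]]
contact_force: [-1.4, -0.4, -1.8]
gripper_width: 0.006
```

Run:
```python
from h import *
s=st(); L=[621.43,-326.9,.1177]; print(s['tcp_rot'].round(3).tolist()); plan(w(L,[-142.5,-3.3,25])[0],down(np.pi/2+.1177),4,0)
```

```text
t 17.95 tcp [ 458.4 -349.2   26.7] F [-1.4 -0.4 -1.8] w 0.006
[[-0.128, 0.992, 0.008], [0.992, 0.128, -0.001], [-0.002, 0.008, -1.0]]
[[[-0.003, 0.11, 0.009], [0.001, 0.0, 0.002], 0], [[-0.002, 0.11, 0.009], [0.001, 0.0, 0.002], 0], [[-0.002, 0.11, 0.009], [0.001, 0.0, 0.002], 0], [[-0.002, 0.11, 0.009], [0.001, 0.0, 0.002], 0]]
```

arm_command --targets '[[[0,0.11,0.03],[0,0,0],0.0],[[0,0.1,0.02],[0,0,0],0.0],[[0,0.08,0.01],[0,0,0],0.0],[[0,0.05,0],[0,0,0],0.0]]'

```text
time: 18.45
tcp_pos: [474.8, -348.1, 24.0]
tcp_rot: [[-0.127, 0.992, 0.006], [0.992, 0.127, -0.001], [-0.002, 0.005, -1.0]]
contact_force: [-3.1, -0.8, 1.4]
gripper_width: 0.005
```

Run:
```python
from h import *
s=st(); L=[621.43,-326.9,.1177]; plan(w(L,[-142.5,-3.3,25])[0],down(np.pi/2+.1177),1,0)
t=r.grab_frame('scene');save('s17',cv2.resize(t[110:205,105:240],None,fx=5,fy=5,interpolation=cv2.INTER_CUBIC))
```

```text
t 18.45 tcp [ 474.8 -348.1   24. ] F [-3.1 -0.8  1.4] w 0.005
[[[0.009, 0.113, -0.019], [0.003, 0.001, 0.006], 0]]
```

View pics/s17.png

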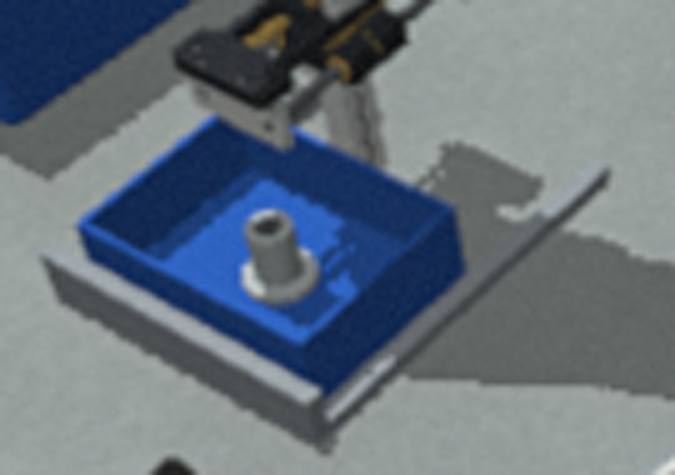

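Nearly home, with a few mm left. I'll push on until the force rises.

arm_command --targets '[[[0,0.08,0],[0,0,0],0.0],[[0,0.06,0],[0,0,0],0.0],[[0,0.05,0],[0,0,0],0.0]]'

```text
time: 18.88
tcp_pos: [480.4, -347.2, 24.0]
tcp_rot: [[-0.125, 0.992, -0.001], [0.992, 0.125, 0.001], [0.001, -0.001, -1.0]]
contact_force: [-25.9, 2.9, 21.7]
gripper_width: 0.002
```

Run:
```python
from h import *
s=st()
```

```text
t 18.88 tcp [ 480.4 -347.2   24. ] F [-25.9   2.9  21.7] w 0.002
```

Force has risen to 26 N, so the bin is against the stop. Backing off and checking.

arm_command --targets '[[[0,-0.1,0],[0,0,0],0.0],[[0,-0.4,0],[0,0,0],0.0],[[0,-0.5,0],[0,0,0],0.0],[[0,0,-0.8],[0,0,0],0.0],[[0,0,-0.8],[0,0,0],0.0],[[0,-0.5,-0.3],[0,0,0],0.0],[[0,0,0],[0,0,0],0.0]]'

```text
time: 19.75
tcp_pos: [400.2, -357.3, 121.5]
tcp_rot: [[-0.124, 0.992, 0.002], [0.992, 0.124, 0.001], [0.001, 0.002, -1.0]]
contact_force: [0.3, 0.3, 0.0]
gripper_width: 0.005
```

Run:
```python
from h import *
st()
t=r.grab_frame('scene');save('s18',t);save('s18b',cv2.resize(t[110:205,105:240],None,fx=5,fy=5,interpolation=cv2.INTER_CUBIC))
t=r.grab_frame('top');save('t18a',t);save('t18',cv2.resize(t[145:265,385:500],None,fx=5,fy=5,interpolation=cv2.INTER_CUBIC))
```

```text
t 19.75 tcp [ 400.2 -357.3  121.5] F [0.3 0.3 0. ] w 0.005
```

View pics/s18b.png

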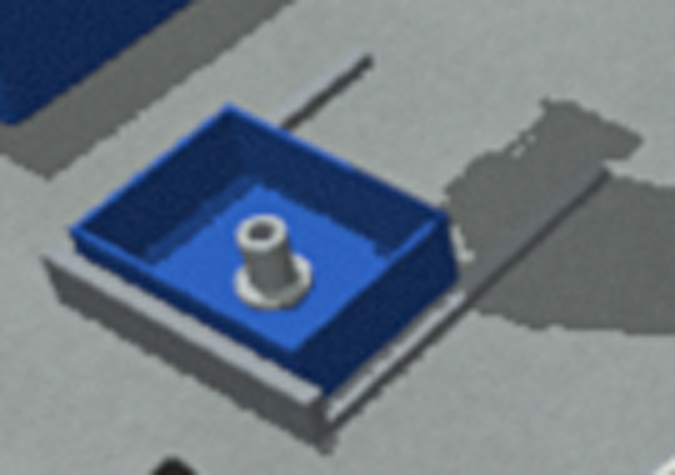

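View pics/s18.png

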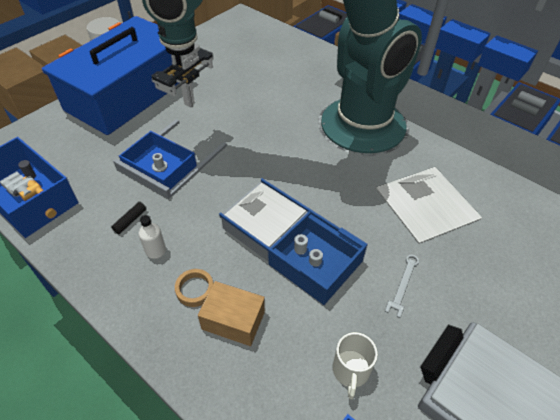

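View pics/t18.png

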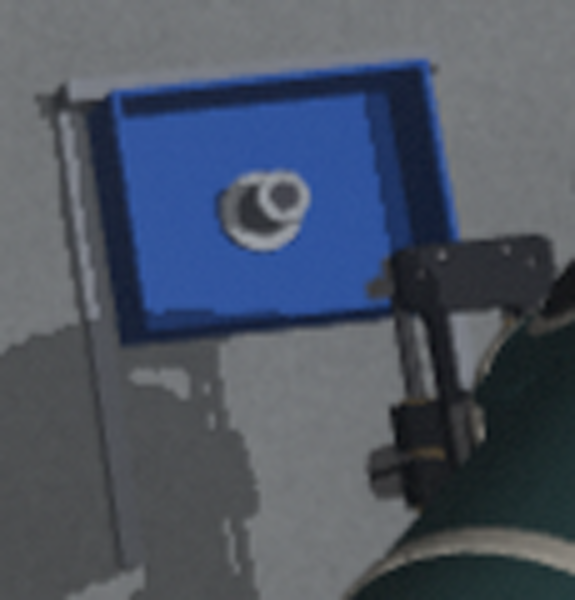

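View pics/t18a.png

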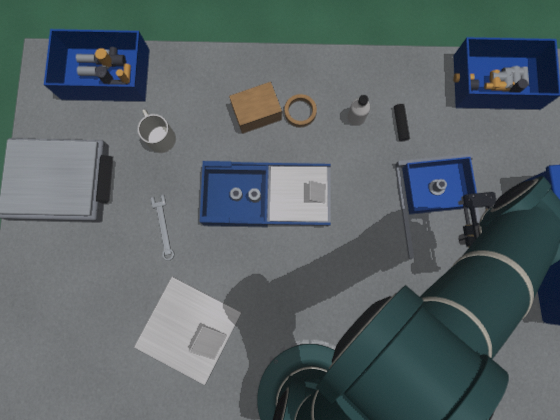

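Run:
```python
from h import *
TL=lambda L:[(P,(u/5+385-.4,v/5+145-.4)) for P,(u,v) in L]
SL=lambda L:[(P,(u/5+105-.4,v/5+110-.4)) for P,(u,v) in L]
b=fit({'top':TL([((65,85,55),(110,93)),((65,-85,55),(430,62))]),'scene':SL([((65,-85,55),(72,232)),((65,85,55),(293,352)),((-65,85,55),(448,215)),((-65,-85,55),(228,105))])},[570,-335,.1])
l=np.array([621.43,-326.9,.1177]);d=b[:2]-l[:2];c,s=np.cos(l[2]),np.sin(l[2]);print('bin in lane',c*d[0]+s*d[1],-s*d[0]+c*d[1],b[2]-l[2])
T=lambda L:[(P,(u/5+190-.4,v/5+145-.4)) for P,(u,v) in L]
lid=fit({'top':T([((-75,73,63),(402,108)),((-75,-73,63),(400,380)),((75,73,63),(686,112)),((75,-73,63),(690,382))])},[518,35,-1.56])
d=lid[:2]-BOX[:2];c,s=np.cos(BOX[2]),np.sin(BOX[2]);print('lid in box',c*d[0]+s*d[1])
```

```text
[ 5.570314e+02 -3.381425e+02  1.288000e-01]
[[0.4, -1.1], [-0.2, -1.6], [-0.4, -0.6], [0.6, -0.2], [0.7, -0.5], [0.5, -0.4]]
bin in lane -65.27318996860977 -3.602456122565706 0.011060427398087463
[518.0791  40.8725  -1.5553]
[[0.0, -0.1], [-0.2, 0.4], [0.2, -0.6], [-0.0, 0.3]]
lid in box 86.4057332499367
```

Run:
```python
from h import *
print(r.hand_in()); st()
```

```text
the job is handed in; nothing more can be done
None
the job is handed in; nothing more can be done
```

I handed the job in at about 19.8 s of the 72 s, with all four steps done in order. The hand-in reports no verdict, so success rests on my own checks.

**What I did:** I pinched the lid's tab across its width, lifted the tab end over the lip, drew the lid out and set it flat on the run-out ledge. I gripped the flanged bush by its shaft, stood it in the middle of the bin and let go. Then I pushed the bin along the lane until the force rose to about 26 N against the end stop, and backed the arm off.

**Last checks from the pictures:**
- **Bin:** it is at x ≈ −65.3 mm in the lane, where home is −65. It is about 0.01 rad off square.
- **Lid:** it looks flat. Its centre is about 86 mm past the lip and its rear end about 11 mm past. The distance the tool pulled gives 90 to 92 mm for the centre; both are inside the limits.
- **Flanged bush:** it stands upright in the bin.
- **Other objects:** the two remaining bushes and the bystanders look unmoved. I judged this by eye and did not measure it.
- **Robot:** it is clear of everything, with contact force near 0 N.

No check failed. The lid-centre readings differ by about 5 mm, and the box position found from the fixed and wrist cameras by 2 to 3 mm, close to the stated 2 mm calibration accuracy.

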